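Clamp a spice jar for labelling with a slip-clutch knob

ROBOT

A 6-joint arm with a two-finger parallel gripper is mounted at the origin on a cart in front of the work surface, level with it; the furniture and walls round the work are solid. World frame = base frame: x ahead of the robot, y to its left, z up, the work surface at z = 0. Lengths are in m, angles in rad, forces in N, time in s.
With the tool pointing down it reaches from about 0.225 to 0.725 m from the base axis. Payload 3.1 kg.
Tool frame: the origin (TCP) lies on the centre line of the jaws, within the pads' length; the fingertips stand 11 mm ahead of it and the grasp point (between the pads) lies 8 mm behind it; z points along the fingers, y is the line along which they close (so a half turn about z gives the same grasp; the last joint's range is limited). The gripper opens to 85 mm and grips with 20 to 120 N. Pads are 22 mm wide; open, the fingers measure 114 mm over their backs; the gripper's body (76 mm by 85 mm) begins 54 mm behind the grasp point. The pads swing forward as they close: fully open they stand 13 mm farther back than shut.
Start: joints at [1.145, 0.048, 0.099, 1.622, 0, 1.443], TCP at [0.154, 0.502, 0.242] pointing down, gripper open.
Joint ranges: [-2.91, 2.91], [-0.99, 1.94], [-1.21, 1.42], [-2.12, 2.29], [-1.49, 1.47], [-3.14, 3.14]. Speed limits (rad/s): [2.79, 2.79, 3.14, 3.14, 3.14, 3.14].

INTERFACE

Orientations are given as a unit quaternion [w, x, y, z].
In Python, from cell import robot gives the robot as it stands.
- The arm moves only by the tool carry_out, never from a script. Its argument "commands" is a list of rows, each a list of 3 entries, a list of its own where there are three numbers: the closure in counts, from 0 (fully open) to 255 (shut), then the shift along the world's x, y, z in m, then the turn, a rotation vector about the world's x, y, z in degrees. A call has 1 to 10 rows; each row is the pose to reach, as a shift and turn from the pose commanded when the call began; what a row does not reach only later rows make up. A row lasts 1/8 s, in which the tool goes at most 62.5 mm and 10.7 degrees, less where a joint would pass 70% of its speed; a pose out of reach is approached as far as the arm can. A call with a gripper value outside its range is refused whole. The fingers move at their own pace and stop on an object; the grip force is fixed at half the most. Time passes only in rows, so rows that repeat a pose let the fingers close. It gives the time, the measured TCP pose, the force, the opening and the grip force at its end, in the units of the state.
- robot.read_state(): the state, without advancing time (a new reading comes with each control period).
- robot.snapshot(name): name is "side" or "top" or "wrist"; returns a dict with "color" (420x560x3 uint8, red, green, blue), "intrinsics" (3x3 intrinsics, pixels), "k1" (the pictures are not rectified: a ray, as slopes to the right and down, at radius r is drawn at 1 + k1 r^2 times it, then the intrinsics apply), "rvec" (rotation vector, rad) and "tvec" (3), from world to camera coordinates, as OpenCV has them; the wrist camera has in their place "mount" (4x4, takes a point from camera to tool coordinates, whose origin is the TCP and whose axes are the flange's). Camera axes: x right, y down, z forward; pixel columns grow to the right and rows downward; lengths in m; the calibration is good to about 2 mm. A picture is of the moment at which its call begins: read the wrist's pose just before it. There is no depth.
- robot.finish_job(): hands the job in; it is judged then, once.
The state is a dict: "time": time; "joint_positions": joint angles; "dq": joint speeds; "tau": joint torques, N m; "tool_pos": TCP position; "tool_rot": TCP orientation; "wrist_force": force on the tool from outside, world axes, zero at the start; "wrist_torque": the same for the moment, N m; "width": finger opening in m; "gripper_force": force on a finger pad.
Only numpy, scipy, OpenCV 4.12 (cv2) and the standard library are available. Lean on these libraries where they do the work, as an engineer would, in place of code of your own. Each camera call takes 0.05 s, during which the arm holds its last target. There are 200 camera calls.

TASK

Get the green-labelled one of the three spice jars to the right of the labelling clamp ready for a new label: stand it upright on the clamp between the jaw and the V-block, then turn the clamp's red knob clockwise so that the jaw presses the jar into the V, until the knob's slip clutch first gives, and stop there. The knob must have slipped a little on its collar (at least 5 degrees), but never more than 25 degrees; leave the jar clamped and let go of everything, without disturbing the other two jars or the label roll.

Things in the scene. Friction and masses are not known exactly. Their poses are not given: they have to be found in the camera images.
- green_jar: The jar to clamp: clear round spice jar with a green label and a black screw lid, 43 mm across (lid 43, glass 42), 96 mm tall, 0.11 kg, loose, standing on the worktop. Origin at the centre of its underside, z up along its axis. Like the two below it stands in the group of three to the right of the clamp; the similar jars far back by the wall are fixed.
- brown_jar: Bystander: same size of jar with a brown and white label and dark brown lid, loose. Origin at the centre of its underside. Leave it alone.
- yellow_jar: Bystander: same size of jar with a yellow-white label and dark brown lid, loose. Origin at the centre of its underside. Leave it alone.
- label_roll: Bystander: white roll of labels, 61 mm across, 40 mm tall, loose, beyond the clamp. Leave it alone.
- clamp: Labelling clamp, fixed: aluminium base plate 205 x 92 x 10 mm with a grey drive housing (58 x 62 mm, top 52 mm above the worktop) centred 62 mm to -x of the origin, the knob on it, and a black 90 degree V-block (open to -x, top 48 mm above the worktop) at the +x end. Origin: centre of the base's underside, z up, +x from knob to V-block. Yaw varies.
- clamp_seat (a point): Centre of the flush black round pad on the base's top face (10 mm above the worktop), 35 mm to +x of the clamp's origin. Clamped into the V, the jar's underside is centred on the clamp's x axis, up to 4 mm before or behind this point: the V-block's bolted place varies by 3 mm either way and is not measured.
- jaw: Flat steel jaw with rubber face, 46 mm wide, 13 to 47 mm above the worktop. Origin: middle of the lower edge of its face, which looks to the clamp's +x. Slides to +x by 6 mm per radian of the collar. At the start its face is 0 to 3 mm to +x of the clamp's origin: 8 to 17 mm of play for the jar, 1.3 to 2.9 rad of turning before the jar is tight.
- collar: Steel disc, 50 mm across, 52 to 60 mm above the worktop, below the knob; the knob turns it through the slip clutch, and it drives the jaw. Origin on the knob's axis at the disc's underside, z up, black mark on its -x side. At the start it is turned 0 to 0.5 rad clockwise from the clamp's x axis. The angle between knob x and collar x is the slip: 0 (marks in line) at the start.
- knob: Red four-lobed knob on the collar: a cross of two bars 34 x 20 mm along its own x and y, 68 to 98 mm above the worktop, on a 33 mm round foot. Origin on the axis, 60 mm up; white mark at -x. Clockwise from above closes the jaw. Torque about 0.09 N m running free; when the jar is tight it rises to 0.21 N m, where the clutch slips: the knob turns alone, the collar stands.
- knob_grip (a point): On the knob's axis, 88 mm above the worktop: the height at which to grip the knob from above, across the flat 20 mm wide ends of two opposite lobes, 34 mm apart (39 mm across the corners). It offers the same grip every 90 degrees. The jaw holds by itself when the knob is let go.
There are look-alikes about, which are no part of the job. What is shaped like the clamp but yellow is not meant.

How it is judged:
On the way, in this order (a step that is already met when the one before it is completed fails the run):
1. the green-labelled jar stands upright and released on the clamp between the jaw and the V-block (horizontal distance between green_jar and clamp_seat below 0.02 m and z of green_jar in the frame of clamp_seat below 0.004 m and angle between green_jar's own z axis and vertical below 0.1 rad and contact force between the fingers and green_jar below 0.1 N), for 0.2 s.
2. the jaw presses the jar and the knob has slipped at least 4 degrees on its collar (contact force between jaw and green_jar above 4 N and angle between the x axis of knob and the x axis of collar, either way round above 0.07 rad), for 0.1 s.
At the end, for the whole second after the job is handed in: The green-labelled jar stands upright (within 6 degrees) on the clamp's base within 10 mm of the seat point, at rest, pressed by the jaw (more than 4 N) into the V-block; the knob has slipped between 4 and 26 degrees on its collar (all of step 2 and angle between the x axis of knob and the x axis of collar, either way round below 0.46 rad and angle between green_jar's own z axis and vertical below 0.1 rad and horizontal distance between green_jar and clamp_seat below 0.01 m and z of green_jar in the frame of clamp_seat below 0.004 m and linear speed of green_jar below 0.01 m/s); the robot touches nothing.
It fails at once if the knob slips more than 26 degrees on its collar (angle between the x axis of knob and the x axis of collar, either way round above 0.46 rad).
It fails at once if a bystander (brown or yellow jar, label roll) is moved more than 25 mm or a jar is tipped (distance of any of brown_jar, yellow_jar, label_roll from where it was at the start of the episode above 0.025 m or angle between any of brown_jar, yellow_jar's own z axis and vertical above 0.3 rad).
It also fails if it takes over 72 s, if anything falls off the work surface, if the arm or the gripper's body presses on something with over 40 N, if the wrist force passes 120 N, or if a joint passes its speed limit or range.

## Working session

There is one attempt and no reset: what is moved stays moved. The work goes in short steps, Python scripts to look and compute and a tool call to move; the robot and the scene stay as the last step left them, time stands still between calls to the robot, and variables do not carry over. Pictures are saved under pics/ and viewed, at most 10 in all, crops included, and the job is handed in when it is done.

Besides the shell and the picture viewer there is one more tool, called after "Emit:" as name(argument=value, ...) on one line, values as JSON. carry_out: Moves the arm, as the interface text tells. Its arguments: {"type":"object","properties":{"commands":{"type":"array","items":{"type":"array"}}},"required":["commands"]}

```bash
mkdir -p pics; ls; python3 - <<'E'
from cell import robot
import cv2
s=robot.read_state(); print(s)
for n in("top","side"):
    p=robot.snapshot(n); cv2.imwrite(f"pics/{n}0.png",p["color"][:,:,::-1]); print(n,p["intrinsics"],p["k1"],p["rvec"],p["tvec"])
E
```

```text
pics
{'time': 0.0, 'joint_positions': array([1.14519809e+00, 4.87100438e-02, 9.76171308e-02, 1.62196835e+00,
       1.75757780e-05, 1.44298414e+00]), 'dq': array([ 9.92599988e-04, -1.63963438e-04,  5.76974475e-04, -4.75855373e-04,
       -1.91143652e-03, -2.43091442e-05]), 'tau': array([-6.74906423e-04, -3.38788462e+01,  3.20012784e+01,  2.03274545e-02,
       -2.13223939e-04,  4.54545415e-06]), 'tool_pos': array([0.15381573, 0.50137238, 0.24114795]), 'tool_rot': array([-3.17829544e-04,  1.48343408e-01,  9.88935261e-01, -1.08698776e-03]), 'wrist_force': array([ 0.46052228, -0.13883795, -0.81608839]), 'wrist_torque': array([-0.04100353, -0.01442728,  0.00085029]), 'gripper_force': 0.0, 'width': 0.08545191477245442}
top [[443.35684548   0.         277.33802806]
 [  0.         443.35684548 207.02156701]
 [  0.           0.           1.        ]] -0.13686960359577638 [ 2.17326339 -2.13105292  0.15993222] [-0.38714213  0.6301319   1.15587507]
side [[491.97231069   0.         280.4454406 ]
 [  0.         491.97231069 210.96876571]
 [  0.           0.           1.        ]] 0.06181316195781369 [ 1.91889958 -0.5724224   0.40334362] [-0.72016123  0.06851657  1.13546344]
```

View pics/top0.png

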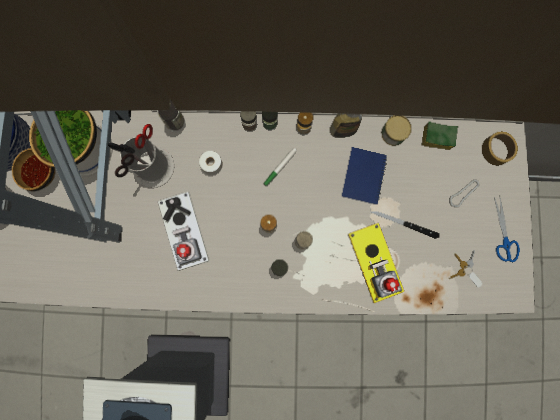

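View pics/side0.png

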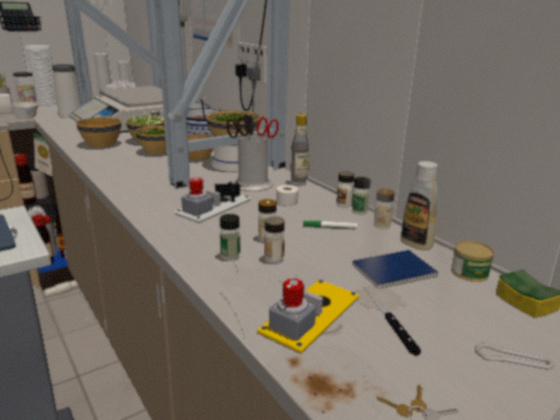

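The top view shows the white clamp at (183,231), with its knob at (184,252) and V-block near (176,208). The green jar's black lid is at (280,268), the brown jar is at (268,223), the other jar is at (303,240) and the roll is at (210,161). The side view confirms the green label at (230,240).

```bash
cat > h.py <<'E'
import numpy as np, cv2
from scipy.spatial.transform import Rotation as R
from cell import robot
def cam(n):
    s=robot.read_state(); p=robot.snapshot(n)
    if n=="wrist":
        q=s["tool_rot"]; T=np.eye(4); T[:3,:3]=R.from_quat(np.r_[q[1:],q[0]]).as_matrix(); T[:3,3]=s["tool_pos"]
        M=T@np.array(p["mount"]); p["Rw"],p["C"]=M[:3,:3],M[:3,3]
    else:
        r=R.from_rotvec(np.ravel(p["rvec"])).as_matrix(); p["Rw"]=r.T; p["C"]=-r.T@np.ravel(p["tvec"])
    return p
def cast(p,uv,z):
    k=np.array([p["k1"],0,0,0,0.])
    n=cv2.undistortPoints(np.float64(uv).reshape(-1,1,2),p["intrinsics"],k)[:,0]
    d=np.c_[n,np.ones(len(n))]@p["Rw"].T
    return p["C"]+d*((z-p["C"][2])/d[:,2])[:,None]
def proj(p,X):
    k=np.array([p["k1"],0,0,0,0.]); rv=cv2.Rodrigues(p["Rw"].T)[0]
    return cv2.projectPoints(np.float64(X).reshape(-1,1,3),rv,-p["Rw"].T@p["C"],p["intrinsics"],k)[0][:,0]
def blobs(m,amin=20):
    n,l,st,c=cv2.connectedComponentsWithStats(m.astype(np.uint8)); return [(c[i].round(1),st[i]) for i in range(1,n) if st[i][4]>=amin]
E
python3 - <<'E'
from h import *
p=cam("top"); c=p["color"].astype(int)
print(p["C"], proj(p,[[0,0,0],[.154,.5,.24]]))
red=(c[...,0]>150)&(c[...,1]<70)&(c[...,2]<70)
for b in blobs(red): print("red",b,cast(p,[b[0]],.098))
for nm,uv,z in (("green",(280,268),.096),("brown",(268,223),.096),("yel",(303,240),.096),("roll",(210,162),.04)): print(nm,cast(p,[uv],z))
m=(c.min(2)>205); m[:, :150]=0;m[:,215:]=0;m[:185]=0;m[275:]=0
pts=cv2.findNonZero(m.astype(np.uint8)); r=cv2.minAreaRect(pts); print(r); b=cv2.boxPoints(r); print(b,cast(p,b,.01)); print(cast(p,[r[0]],.01))
E
```

```text
[ 0.46928367 -0.36684176  1.23620078] [[137.16300041 435.1774542 ]
 [-77.20390295 381.53043721]]
red (array([182.7, 249.4]), array([177, 245,  12,  11,  65], dtype=int32)) [[ 0.51524569 -0.13303687  0.098     ]]
red (array([392.2, 283.8]), array([387, 278,  12,  13,  69], dtype=int32)) [[ 0.43690367 -0.67344496  0.098     ]]
green [[ 0.47339126 -0.3841617   0.096     ]]
brown [[ 0.58835973 -0.35104197  0.096     ]]
yel [[ 0.5461416 -0.4420716  0.096    ]]
roll [[ 0.7607681  -0.18562154  0.04      ]]
((182.5047607421875, 230.6162109375), (70.54158020019531, 30.981861114501953), 73.61045837402344)
[[157.69107 201.14966]
 [187.414   192.40762]
 [207.31845 260.08276]
 [177.59552 268.8248 ]] [[ 0.65258966 -0.0372575   0.01      ]
 [ 0.6791491  -0.1208369   0.01      ]
 [ 0.49104769 -0.18469716  0.01      ]
 [ 0.46488122 -0.10295923  0.01      ]]
[[ 0.57098879 -0.11208733  0.01      ]]
```

```bash
python3 - <<'E'
from h import *
p=cam("wrist"); cv2.imwrite("pics/w0.png",p["color"][:,:,::-1]); print(p["C"],p["Rw"],p["mount"],proj(p,[[.24,.4,.0]]))
E
```

```text
[0.08080543 0.52463105 0.37315498] [[ 0.2941657   0.91159298  0.28716681]
 [ 0.95574797 -0.27946651 -0.09189278]
 [-0.00351531  0.3014908  -0.95346261]] [[-7.56184190e-04 -9.53392765e-01 -3.01731111e-01  7.66823567e-02]
 [ 9.99998324e-01 -2.17780908e-04 -1.81801664e-03  4.69185641e-04]
 [ 1.66757264e-03 -3.01731980e-01  9.53391332e-01 -1.31785277e-01]
 [ 0.00000000e+00  0.00000000e+00  0.00000000e+00  1.00000000e+00]] [[221.9816753  263.95368084]]
```

View pics/w0.png

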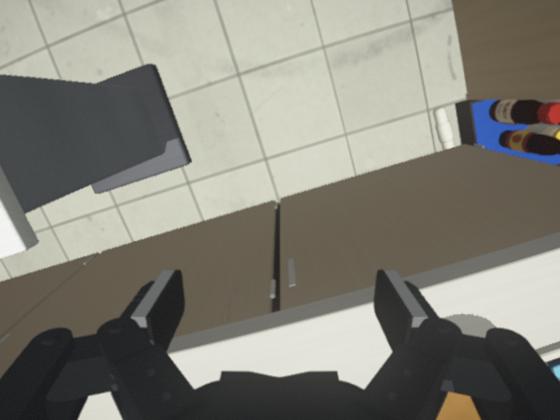

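The wrist view shows only the cabinet fronts and floor, so the arm has to move. First I'll check where the blue-grey frame posts stand relative to the swing.

```bash
python3 - <<'E'
from h import *
p=cam("side"); t=cam("top"); print(p["C"])
print(cast(p,[(180,183),(284,165),(90,118)],0).round(3))
for z in (0,.3,.6): print(z,cast(t,[(113,234),(5,205),(100,230),(85,110)],z).round(2).tolist())
E
```

```text
[ 0.02146269 -1.23780243  0.52913933]
[[0.569 0.107 0.   ]
 [0.945 0.092 0.   ]
 [0.565 1.098 0.   ]]
0 [[0.56, 0.09, 0.0], [0.63, 0.43, 0.0], [0.57, 0.13, 0.0], [0.93, 0.21, 0.0]]
0.3 [[0.54, -0.02, 0.3], [0.59, 0.24, 0.3], [0.54, 0.01, 0.3], [0.82, 0.07, 0.3]]
0.6 [[0.51, -0.13, 0.6], [0.55, 0.05, 0.6], [0.52, -0.11, 0.6], [0.7, -0.07, 0.6]]
```

```bash
python3 -c "
import cv2
a=cv2.imread('pics/side0.png')[0:260,0:320];b=cv2.imread('pics/top0.png')[90:300,0:240]
b=cv2.resize(b,None,fx=1.6,fy=1.6);a=cv2.resize(a,None,fx=1.29,fy=1.29)
cv2.imwrite('pics/c.png',cv2.hconcat([a[:335,:410],b[:335]]))"
```

```text
(no output)
```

View pics/c.png

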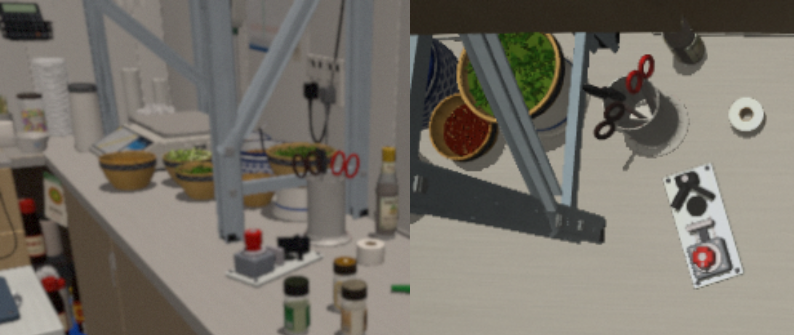

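The crop shows the post standing at about (0.565, 0.10) in world coordinates, and the clamp is clear of it. I'll swing inside that radius and stop in front of the clamp.

Emit:
carry_out(commands=[[0, [0.025, -0.055, 0.01], [0, 0, 0]], [0, [0.05, -0.11, 0.02], [0, 0, 0]], [0, [0.075, -0.165, 0.02], [0, 0, 0]], [0, [0.1, -0.22, 0.02], [0, 0, 0]], [0, [0.12, -0.275, 0.02], [0, 0, 0]], [0, [0.14, -0.33, 0.02], [0, 0, 0]], [0, [0.16, -0.385, 0.02], [0, 0, 0]], [0, [0.18, -0.44, 0.02], [0, 0, 0]], [0, [0.2, -0.495, 0.02], [0, 0, 0]], [0, [0.22, -0.55, 0.02], [0, 0, 0]]])

```text
time: 1.55
tool_pos: [0.3744, -0.0501, 0.2626]
tool_rot: [0.001, 0.149, 0.989, 0.0]
wrist_force: [0.6, 0.6, 0.4]
width: 0.0856
gripper_force: 0.0
```

Emit:
carry_out(commands=[[0, [0.04, -0.02, 0], [0, 0, 0]], [0, [0.07, -0.03, 0], [0, 0, 0]], [0, [0.07, -0.03, 0], [0, 0, 0]], [0, [0.07, -0.03, 0], [0, 0, 0]]])

```text
time: 2.05
tool_pos: [0.4435, -0.0779, 0.2622]
tool_rot: [-0.001, 0.148, 0.989, 0.0]
wrist_force: [-0.1, -0.2, 0.8]
width: 0.0852
gripper_force: 0.0
```

```bash
python3 - <<'E'
from h import *
s=robot.read_state(); print(s["tool_pos"],s["tool_rot"],s["joint_positions"])
p=cam("wrist"); cv2.imwrite("pics/w1.png",p["color"][:,:,::-1])
np.save("w1.npy",p,allow_pickle=True)
E
```

```text
[ 0.44350634 -0.07785576  0.26222834] [-5.50502359e-04  1.48264462e-01  9.88947592e-01  8.16533865e-05] [-3.22878622e-01 -1.38349673e-01 -4.08632996e-02  1.66939535e+00
 -2.98415953e-05 -2.52523446e-02]
```

View pics/w1.png

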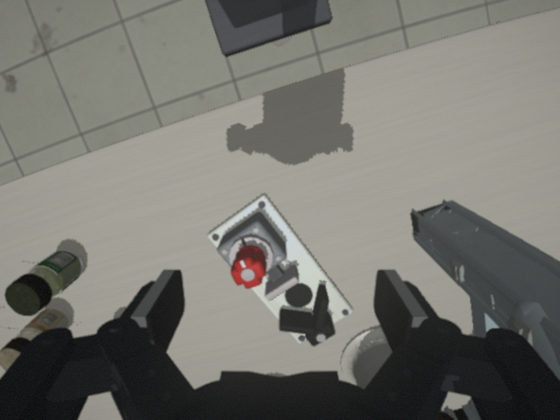

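The wrist view shows the clamp: knob at (247,268), black pad at (298,294), V-block at (310,318), jaw at (282,278), and the green jar's lid at (28,295). Now I'll measure the plate and pad.

```bash
python3 - <<'E'
from h import *
p=np.load("w1.npy",allow_pickle=True).item(); c=p["color"]; 
print("plate px vals",c[225,222],c[330,345],c[240,300],c[294,298],"table",c[250,180],c[280,350])
hsv=cv2.cvtColor(c,cv2.COLOR_RGB2HSV)
m=((c.min(2)>215)).astype(np.uint8); m[:,:195]=0;m[:,365:]=0;m[:185]=0;m[352:]=0
for b in blobs(m,30): print(b)
n,l,st,_=cv2.connectedComponentsWithStats(m); 
pts=cv2.findNonZero(m)[:,0]; X=cast(p,pts,.01)
r=cv2.minAreaRect((X[:,:2]*1000).astype(np.float32)); print("rect",r)
d=(c.max(2)<45).astype(np.uint8)[270:310,270:315]
for b in blobs(d,10): print("dark",b[0]+[270,270],b[1])
print("pad",cast(p,[(298,294)],.01), "scale px/m",np.linalg.norm(proj(p,[[.6,-.1,.01]])-proj(p,[[.61,-.1,.01]])))
red=(hsv[...,1]>170)&((hsv[...,0]<8)|(hsv[...,0]>172))&(c[...,0]>90)
for b in blobs(red): print("red",b,cast(p,[b[0]],.09))
import math
big=cv2.resize(c[185:355,195:365],None,fx=3.5,fy=3.5,interpolation=cv2.INTER_CUBIC); cv2.imwrite("pics/w1c.png",big[:,:,::-1])
E
```

```text
plate px vals [174 179 170] [159 158 148] [118 119 114] [54 55 51] table [161 161 151] [163 163 153]Traceback (most recent call last):
  File "<stdin>", line 8, in <module>
TypeError: 'NoneType' object is not subscriptable
```

```bash
python3 - <<'E'
from h import *
p=np.load("w1.npy",allow_pickle=True).item(); c=p["color"]
hsv=cv2.cvtColor(c,cv2.COLOR_RGB2HSV)
print([c[r,q].tolist() for r,q in ((225,215),(215,240),(260,310),(315,340),(335,300),(320,230))])
red=(hsv[...,1]>150)&((hsv[...,0]<8)|(hsv[...,0]>172))&(c[...,0]>70)
for b in blobs(red): print("red",b,cast(p,[b[0]],.09))
print("corners",cast(p,[(207,233),(265,194),(353,311)],.01)); print("pad",cast(p,[(298,294)],.01))
big=cv2.resize(c[185:355,195:365],None,fx=3.5,fy=3.5,interpolation=cv2.INTER_CUBIC); cv2.imwrite("pics/w1c.png",big[:,:,::-1])
E
```

```text
[[162, 160, 152], [204, 212, 213], [203, 210, 201], [191, 197, 187], [139, 142, 136], [161, 160, 150]]
red (array([248.4, 271.9]), array([232, 257,  33,  31, 478], dtype=int32)) [[ 0.51639253 -0.13295845  0.09      ]]
corners [[ 0.48855933 -0.18552046  0.01      ]
 [ 0.46209007 -0.10109257  0.01      ]
 [ 0.65301022 -0.03721645  0.01      ]]
pad [[ 0.60510626 -0.10121276  0.01      ]]
```

View pics/w1c.png

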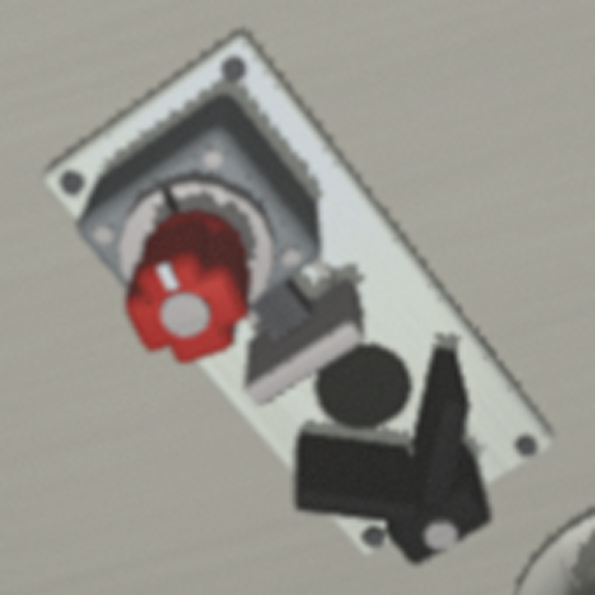

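The crop shows the bolts at crop px (72,182), (233,68), (526,445) and (373,537), the knob cap at (183,314), the white mark at (167,277), the collar mark at (169,198) and the pad at (363,386).

```bash
python3 - <<'E'
from h import *
p=np.load("w1.npy",allow_pickle=True).item()
f=lambda L,z: cast(p,np.array(L)/3.5+[195-.35,185-.35],z)[:,:2]*1000
B=f([(72,182),(233,68),(526,445),(373,537)],.01); print(B.round(1)); o=B.mean(0)
d1=B[3]-B[0]; d2=B[2]-B[1]; yaw=np.arctan2(*(d1+d2)[::-1]); w=B[1]-B[0]; w2=B[2]-B[3]
print("o",o,"yaw",np.degrees(yaw),[np.degrees(np.arctan2(*v[::-1])) for v in (d1,d2,w,w2)],[np.linalg.norm(v) for v in (d1,d2,w,w2)])
M=np.array([[np.cos(yaw),np.sin(yaw)],[-np.sin(yaw),np.cos(yaw)]])
for n,uv,z in(("cap",(183,314),.098),("pad",(363,386),.01),("wmark",(163,265),.098),("wmark2",(173,287),.098),("cmark",(169,198),.06),("jaw top R",(360,326),.047),("jaw top L",(250,390),.047),
  ("Vtip L near",(302,428),.048),("Vtip R",(437,340),.048),("Vtip R2",(461,350),.048)):
    X=f([uv],z)[0]; print(n,X.round(1),"clamp frame",(M@(X-o)).round(1))
for n,uv in (("g",(28,295)),): print(n,cast(p,[uv],.096))
E
```

```text
[[ 496.1 -177.4]
 [ 472.7 -109.3]
 [ 650.9  -48. ]
 [ 674.9 -116.5]]
o [ 573.66053436 -112.78765609] yaw 18.89886104009006 [np.float64(18.817242523363838), np.float64(18.98065236425896), np.float64(108.99396757487992), np.float64(109.30833907556878)] [np.float64(188.83137336395998), np.float64(188.43241363365664), np.float64(72.01025106861914), np.float64(72.54998950714895)]
cap [ 514.7 -133.2] clamp frame [-62.4  -0.2]
pad [ 606.6 -101.1] clamp frame [35.   0.3]
wmark [ 498.5 -133.6] clamp frame [-77.9   4.7]
wmark2 [ 505.8 -133.1] clamp frame [-70.8   2.7]
cmark [ 493.7 -134.3] clamp frame [-82.7   5.5]
jaw top R [561.3 -91.3] clamp frame [-4.8 24.4]
jaw top L [ 574.  -134.2] clamp frame [ -6.6 -20.4]
Vtip L near [ 593.2 -121.4] clamp frame [ 15.7 -14.4]
Vtip R [573.5 -67.9] clamp frame [14.4 42.6]
Vtip R2 [579.6 -61.1] clamp frame [22.4 47. ]
g [[ 0.47281412 -0.37241227  0.096     ]]
```

Emit:
carry_out(commands=[[0, [-0.005, -0.06, 0], [0, 0, 0]], [0, [-0.01, -0.12, 0], [0, 0, 0]], [0, [-0.015, -0.18, 0], [0, 0, 0]], [0, [-0.02, -0.24, 0], [0, 0, 0]], [0, [-0.02, -0.28, 0], [0, 0, 0]], [0, [-0.02, -0.28, 0], [0, 0, 0]], [0, [-0.02, -0.28, 0], [0, 0, 0]]])

```text
time: 2.98
tool_pos: [0.4238, -0.3571, 0.2628]
tool_rot: [0.0, 0.148, 0.989, 0.0]
wrist_force: [-1.2, -0.1, 0.8]
width: 0.085
gripper_force: 0.0
```

```bash
python3 - <<'E'
from h import *
s=robot.read_state(); print(s["tool_pos"])
p=cam("wrist"); cv2.imwrite("pics/w2.png",p["color"][:,:,::-1])
np.save("w2.npy",p,allow_pickle=True)
print(proj(p,[[.4734,-.3842,.096],[.4734,-.3842,0],[.588,-.351,.096],[.546,-.442,.096]]))
E
```

```text
[ 0.42383858 -0.35707434  0.26278996]
[[267.19924592 246.5101851 ]
 [269.83728892 215.36657083]
 [328.83056099 331.12802715]
 [236.33479309 320.72885569]]
```

View pics/w2.png

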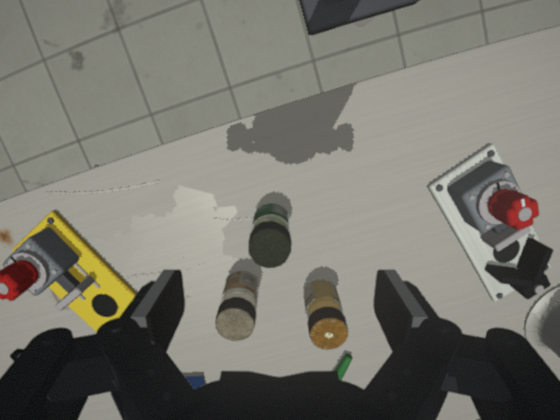

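The green jar's lid is at about (269,246), with the yellow jar at (236,320) and the brown jar at (328,328). I'll refine the lid centre.

```bash
python3 - <<'E'
from h import *
p=np.load("w2.npy",allow_pickle=True).item(); c=p["color"]
hsv=cv2.cvtColor(c,cv2.COLOR_RGB2HSV)
m=(c.max(2)<85).astype(np.uint8); m[:,:235]=0;m[:,305:]=0;m[:222]=0;m[285:]=0
for b in blobs(m,100): print(b)
ys,xs=np.nonzero(m)
e=[]
for r in range(238,270):
    q=xs[ys==r]
    if len(q)>6: e+= [(q.min()-.5,r),(q.max()+.5,r)]
for x in range(255,285):
    q=ys[xs==x]
    if len(q)>6: e.append((x,q.max()+.5))
X=cast(p,e,.096)[:,:2]*1000
A=np.c_[2*X,np.ones(len(X))]; s=np.linalg.lstsq(A,(X**2).sum(1),rcond=None)[0]
rr=np.hypot(*(X-s[:2]).T); print("centre",s[:2],"r",np.sqrt(s[2]+s[0]**2+s[1]**2),rr.std())
E
```

```text
(array([269.4, 243.8]), array([ 249,  222,   42,   45, 1585], dtype=int32))
(array([245.6, 277.7]), array([235, 271,  22,  14, 203], dtype=int32))
centre [ 478.705576   -384.60812522] r 20.144135777851492 3.7194108351730213
```

```bash
python3 - <<'E'
from h import *
p=np.load("w2.npy",allow_pickle=True).item(); c=p["color"]
m=(c.max(2)<85).astype(np.uint8); m[:,:235]=0;m[:,305:]=0;m[:225]=0;m[268:]=0
ct=max(cv2.findContours(m,cv2.RETR_EXTERNAL,cv2.CHAIN_APPROX_NONE)[0],key=cv2.contourArea)[:,0]
ct=ct[ct[:,1]>=242]
X=cast(p,ct,.096)[:,:2]*1000
A=np.c_[2*X,np.ones(len(X))]; s=np.linalg.lstsq(A,(X**2).sum(1),rcond=None)[0]
rr=np.hypot(*(X-s[:2]).T); print("centre",s[:2],"r",np.sqrt(s[2]+s[0]**2+s[1]**2),rr.std(),proj(p,[[s[0]/1e3,s[1]/1e3,.096]]))
E
```

```text
centre [ 475.33544112 -382.81350237] r 20.19164693583629 0.4985183130492139 [[269.14881584 247.86504306]]
```

Emit:
carry_out(commands=[[0, [0.05, -0.026, 0], [0, 0, 0]], [0, [0.051, -0.026, 0], [0, 0, 0]], [0, [0.051, -0.026, -0.06], [0, 0, 0]], [0, [0.051, -0.026, -0.12], [0, 0, 0]], [0, [0.051, -0.026, -0.17], [0, 0, 0]], [0, [0.051, -0.026, -0.2], [0, 0, 0]], [0, [0.051, -0.026, -0.2], [0, 0, 0]]])

```text
time: 3.9
tool_pos: [0.4733, -0.3808, 0.06]
tool_rot: [-0.002, 0.148, 0.989, 0.002]
wrist_force: [0.4, 0.1, 0.2]
width: 0.0855
gripper_force: 0.0
```

Emit:
carry_out(commands=[[90, [0, 0, 0], [0, 0, 0]], [160, [0, 0, 0], [0, 0, 0]], [255, [0, 0, 0], [0, 0, 0]], [255, [0, 0, 0], [0, 0, 0]], [255, [0, 0, 0], [0, 0, 0]], [255, [0, 0, 0], [0, 0, 0]]])

```text
time: 4.65
tool_pos: [0.4765, -0.3851, 0.0653]
tool_rot: [0.002, 0.148, 0.989, -0.001]
wrist_force: [-0.3, 1.4, 5.8]
width: 0.0417
gripper_force: 59.7
```

Emit:
carry_out(commands=[[255, [0, 0, 0.04], [0, 0, 0]], [255, [0, 0, 0.09], [0, 0, 0]], [255, [0.01, 0.02, 0.12], [0, 0, 0]], [255, [0.03, 0.07, 0.12], [0, 0, 0]], [255, [0.055, 0.12, 0.12], [0, 0, 0]], [255, [0.08, 0.17, 0.12], [0, 0, 0]], [255, [0.1, 0.22, 0.12], [0, 0, 0]], [255, [0.118, 0.26, 0.12], [0, 0, 0]], [255, [0.126, 0.28, 0.12], [0, 0, 0]], [255, [0.126, 0.28, 0.12], [0, 0, 0]]])

```text
time: 5.9
tool_pos: [0.6013, -0.1033, 0.1822]
tool_rot: [-0.0, 0.147, 0.989, -0.0]
wrist_force: [0.2, -0.2, -0.8]
width: 0.0419
gripper_force: 60.8
```

```bash
python3 - <<'E'
from h import *
S=[]
for i in range(6):
    s=robot.read_state(); S.append(s["tool_pos"]); p=cam("wrist")
print(np.array(S).round(4),s["width"],s["gripper_force"],s["wrist_force"],s["tool_rot"],s["joint_positions"])
b=cam("side"); t=cam("top")
c=np.vstack([p["color"][:,:,::-1][120:400], b["color"][:,:,::-1][80:300]]); cv2.imwrite("pics/w3.png",c)
E
```

```text
[[ 0.6013 -0.1033  0.1822]
 [ 0.6009 -0.1045  0.1822]
 [ 0.6007 -0.1052  0.1822]
 [ 0.6007 -0.1056  0.1823]
 [ 0.6006 -0.1057  0.1823]
 [ 0.6006 -0.1057  0.1823]] 0.0418683451276111 60.80296664207708 [-0.34641553 -0.08681016 -1.98500945] [-9.89679235e-05  1.49457459e-01  9.88768119e-01 -2.53963558e-04] [-2.83900959e-01  2.65318622e-01  2.23492525e-01  1.52909860e+00
 -5.29802651e-04  1.61381784e-02]
```

View pics/w3.png

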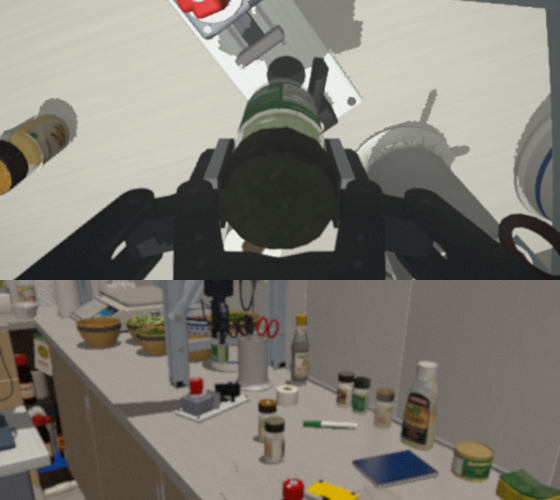

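The jar hangs upright in the gripper above the seat, with lid edges at x≈219 and 336 and its bottom at row 365 in the full wrist picture. Before lowering, I'll check the lid centre.

```bash
python3 - <<'E'
from h import *
s=robot.read_state(); print(s["tool_pos"],s["wrist_force"])
p=cam("wrist"); c=p["color"]
print("TCP-centred jar predicted lid px:",proj(p,[[*s["tool_pos"][:2],.216],[.601-.0,-.103,.216]]))
d=p["Rw"][:,1]; 
L=cast(p,[(219,310),(336,310),(277,365)],.216); print(L.round(4), np.linalg.norm(L[0]-L[1]))
f=L[2]-p["C"]; fw=np.array([.956,-.293]); print("centre est",L[2][:2]-.0215*fw)
print(c[340:372,277].max(1))
E
```

```text
[ 0.60076581 -0.10523454  0.18236023] [-0.01139695 -0.14641562 -0.72140476]
TCP-centred jar predicted lid px: [[278.10283558 332.43058228]
 [284.316512   331.42049943]]
[[ 0.5859 -0.122   0.216 ]
 [ 0.5978 -0.0833  0.216 ]
 [ 0.6147 -0.11    0.216 ]] 0.04050328868871249
centre est [ 0.59415139 -0.1036909 ]
[ 40  44  44  42  44  42  43  42  44  44  43  43  43  41  38  43  42  41
  43  43  42  41  45  43  42  43  41  40  94 185 233 236]
```

```bash
python3 - <<'E'
from h import *
p=cam("wrist"); c=p["color"]; print(robot.read_state()["tool_pos"])
g=c.max(2)
# bottom arc: per column last dark row before the bright gap
e=[]
for x in range(245,312,3):
    for r in range(330,395):
        if g[r,x]>100: e.append((x,r-.5)); break
e=np.array(e); print(e[::3].tolist())
rows=[(r,[int(v) for v in g[r,212:226]],[int(v) for v in g[r,328:342]]) for r in (305,315,325)]
for r in rows: print(r)
for z in (.212,.216,.220,.224):
    X=cast(p,e,z)[:,:2]*1000
    from scipy.optimize import least_squares
    f=least_squares(lambda s:np.hypot(*(X-s).T)-21.5,[595,-105]); print(z,f.x,np.std(f.fun))
E
```

```text
[ 0.60086709 -0.10479466  0.18233262]
[[260.0, 370.5], [269.0, 368.5], [278.0, 368.5], [287.0, 368.5], [296.0, 366.5], [305.0, 364.5]]
(305, [91, 120, 124, 124, 115, 86, 55, 44, 46, 41, 37, 37, 38, 38], [41, 42, 41, 44, 40, 37, 31, 35, 34, 41, 41, 46, 68, 101])
(315, [40, 39, 40, 40, 38, 37, 41, 44, 43, 45, 47, 47, 48, 49], [42, 41, 41, 43, 41, 42, 42, 41, 39, 39, 40, 42, 39, 36])
(325, [40, 38, 40, 38, 37, 33, 38, 43, 43, 42, 42, 45, 42, 41], [42, 43, 46, 42, 42, 39, 41, 41, 42, 39, 42, 36, 36, 35])
0.212 [ 599.83839295 -105.03422467] 0.46258448970727817
0.216 [ 596.14616727 -104.01109253] 0.4306051033402107
0.22 [ 592.45650453 -102.98816817] 0.40138094097272836
0.224 [ 588.76942906 -101.96544192] 0.3748428329142498
```

Emit:
carry_out(commands=[[255, [0.003, 0.001, -0.03], [0, 0, 0]], [255, [0.003, 0.001, -0.06], [0, 0, 0]], [255, [0.003, 0.001, -0.085], [0, 0, 0]], [255, [0.003, 0.001, -0.1], [0, 0, 0]], [255, [0.003, 0.001, -0.104], [0, 0, 0]], [255, [0.003, 0.001, -0.104], [0, 0, 0]], [255, [0.003, 0.001, -0.104], [0, 0, 0]], [255, [0.003, 0.001, -0.104], [0, 0, 0]]])

```text
time: 7.4
tool_pos: [0.6048, -0.1033, 0.0796]
tool_rot: [0.001, 0.148, 0.989, -0.0]
wrist_force: [-0.5, 0.2, -1.1]
width: 0.0415
gripper_force: 60.8
```

Emit:
carry_out(commands=[[255, [0, 0, -0.001], [0, 0, 0]], [255, [0, 0, -0.002], [0, 0, 0]], [255, [0, 0, -0.002], [0, 0, 0]]])

```text
time: 7.78
tool_pos: [0.6039, -0.1031, 0.0761]
tool_rot: [-0.0, 0.148, 0.989, 0.0]
wrist_force: [-0.1, 0.2, -0.1]
width: 0.0416
gripper_force: 60.8
```

Emit:
carry_out(commands=[[255, [0, 0, -0.001], [0, 0, 0]], [255, [0, 0, -0.001], [0, 0, 0]], [255, [0, 0, -0.001], [0, 0, 0]]])

```text
time: 8.15
tool_pos: [0.6041, -0.1031, 0.0754]
tool_rot: [0.0, 0.148, 0.989, -0.0]
wrist_force: [-0.0, -0.1, -1.0]
width: 0.0417
gripper_force: 61.0
```

Emit:
carry_out(commands=[[255, [0, 0, -0.001], [0, 0, 0]], [255, [0, 0, -0.001], [0, 0, 0]], [255, [0, 0, -0.001], [0, 0, 0]]])

```text
time: 8.52
tool_pos: [0.6044, -0.1032, 0.0754]
tool_rot: [0.001, 0.148, 0.989, -0.0]
wrist_force: [-2.1, 0.9, 5.3]
width: 0.0416
gripper_force: 61.1
```

Emit:
carry_out(commands=[[90, [0, 0, 0], [0, 0, 0]], [60, [0, 0, 0], [0, 0, 0]], [20, [0, 0, 0], [0, 0, 0]], [0, [0, 0, 0], [0, 0, 0]], [0, [0, 0, 0], [0, 0, 0]], [0, [0, 0, 0.03], [0, 0, 0]], [0, [0, 0, 0.08], [0, 0, 0]], [0, [-0.04, 0.01, 0.14], [0, 0, 0]], [0, [-0.1, 0.01, 0.17], [0, 0, 0]], [0, [-0.13, 0.01, 0.17], [0, 0, 0]]])

```text
time: 9.78
tool_pos: [0.474, -0.0934, 0.2481]
tool_rot: [0.003, 0.148, 0.989, -0.001]
wrist_force: [0.3, 0.1, 0.6]
width: 0.0857
gripper_force: 0.0
```

Emit:
carry_out(commands=[[0, [0, 0, 0], [0, 0, 0]], [0, [0, 0, 0], [0, 0, 0]], [0, [0, 0, 0], [0, 0, 0]]])

```text
time: 10.15
tool_pos: [0.4747, -0.0932, 0.2436]
tool_rot: [-0.0, 0.148, 0.989, 0.0]
wrist_force: [-0.1, 0.0, -0.4]
width: 0.0857
gripper_force: 0.0
```

```bash
python3 - <<'E'
from h import *
p=cam("wrist"); s=robot.read_state(); print(s["tool_pos"])
np.save("w4.npy",p,allow_pickle=True)
uv=proj(p,[[.575,-.115,.03]])[0].astype(int); print(uv)
a=cv2.resize(p["color"][uv[1]-85:uv[1]+85,uv[0]-85:uv[0]+85],None,fx=3.5,fy=3.5,interpolation=cv2.INTER_CUBIC); cv2.imwrite("pics/w4.png",a[:,:,::-1]); print(a.shape,uv-85)
E
```

```text
[ 0.47463297 -0.09312391  0.24347859]
[286 267]
(595, 595, 3) [201 182]
```

View pics/w4.png

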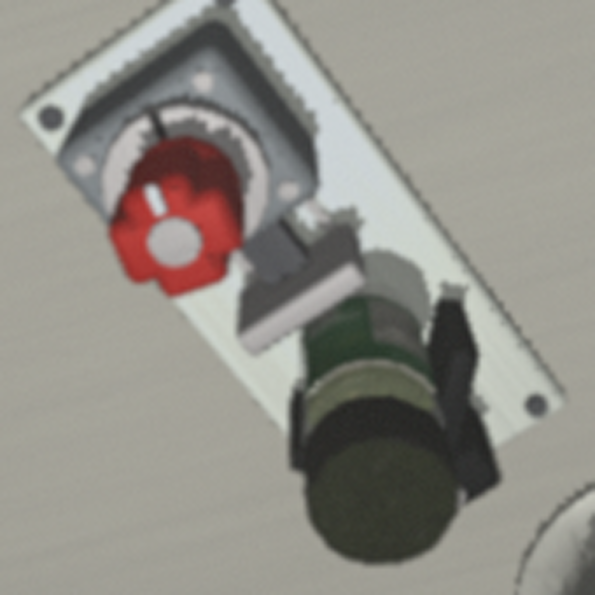

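The jar stands upright in the seat between jaw and V, with the lid at crop px (382,497), the knob cap at (173,243) and the white mark from (150,185) to (160,213). I'll measure the knob pose for the grip.

```bash
python3 - <<'E'
from h import *
p=np.load("w4.npy",allow_pickle=True).item()
f=lambda uv,z: cast(p,[np.array(uv)/3.5+[201-.35,182-.35]],z)[0,:2]*1000
o=np.array([573.66,-112.79]); a=np.radians(18.9); M=np.array([[np.cos(a),np.sin(a)],[-np.sin(a),np.cos(a)]])
for n,uv,z in (("bolt",(51,118),.01),("bolt2",(537,405),.01),("cap",(173,243),.098),("w1",(149,186),.098),("w2",(161,213),.098),("cm",(157,125),.06),("lid",(382,493),.106)):
    X=f(uv,z); print(n,X.round(1),(M@(X-o)).round(1))
c0=f((173,243),.098); d=c0-f((155,199.5),.098); print("knob world yaw",np.degrees(np.arctan2(d[1],d[0])))
k=f((173,243),.06); k=np.array([514.7,-133]); d=k-f((157,125),.06); print("collar yaw",np.degrees(np.arctan2(d[1],d[0])))
s=robot.read_state(); print(s["tool_pos"],s["wrist_torque"],R.from_quat(np.r_[s["tool_rot"][1:],s["tool_rot"][0]]).as_matrix()[:,1])
E
```

```text
bolt [ 496.3 -177.4] [-94.1 -36.1]
bolt2 [651.1 -47.5] [94.4 36.7]
cap [ 515.1 -133.1] [-62.   -0.3]
w1 [ 498.2 -133.9] [-78.3   4.5]
w2 [ 506.2 -133.4] [-70.5   2.4]
cm [ 494.3 -134.3] [-82.1   5.4]
lid [ 600.1 -100.6] [29.  3.]
knob world yaw 2.293955156770751
collar yaw 3.565607946079178
[ 0.47463297 -0.09312391  0.24347859] [ 0.01748208 -0.01589107  0.03948552] [2.93152035e-01 9.56065831e-01 1.10372824e-04]
```

Emit:
carry_out(commands=[[0, [0.01, -0.01, 0], [0, 0, 10]], [0, [0.02, -0.02, 0], [0, 0, 20]], [0, [0.03, -0.03, 0], [0, 0, 30]], [0, [0.04, -0.04, 0], [0, 0, 40]], [0, [0.04, -0.04, 0], [0, 0, 50]], [0, [0.04, -0.04, 0], [0, 0, 60]], [0, [0.04, -0.04, 0], [0, 0, 70]], [0, [0.04, -0.04, 0], [0, 0, 80]], [0, [0.04, -0.04, 0], [0, 0, 90]], [0, [0.04, -0.04, 0], [0, 0, 100]]])

```text
time: 11.45
tool_pos: [0.5146, -0.1331, 0.2433]
tool_rot: [-0.0, -0.664, 0.747, 0.001]
wrist_force: [0.5, -0.6, -0.2]
width: 0.0853
gripper_force: 0.0
```

Emit:
carry_out(commands=[[0, [0, 0, 0], [0, 0, 10]], [0, [0, 0, -0.04], [0, 0, 10]], [0, [0, 0, -0.08], [0, 0, 10]], [0, [0, 0, -0.1], [0, 0, 10]], [0, [0, 0, -0.1], [0, 0, 10]], [0, [0, 0, -0.1], [0, 0, 10]], [0, [0, 0, -0.1], [0, 0, 10]]])

```text
time: 12.32
tool_pos: [0.5152, -0.1335, 0.146]
tool_rot: [-0.001, 0.725, -0.689, 0.001]
wrist_force: [0.9, -0.4, -0.0]
width: 0.0854
gripper_force: 0.0
```

```bash
cat >> h.py <<'E'
def yaw(s):
    y=R.from_quat(np.r_[s["tool_rot"][1:],s["tool_rot"][0]]).as_matrix()[:,1]; return np.degrees(np.arctan2(y[1],y[0]))%360
def rep():
    s=robot.read_state(); print(s["time"],s["tool_pos"].round(4),"yaw",yaw(s).round(2),"j6",s["joint_positions"][5].round(3),"F",s["wrist_force"].round(1),"T",s["wrist_torque"].round(3),"w",round(s["width"],4),"tau6",s["tau"][5].round(3))
E
python3 -c "
from h import *
rep()"
```

```text
12.325 [ 0.5152 -0.1335  0.146 ] yaw 182.94 j6 -2.002 F [ 0.9 -0.4 -0. ] T [ 0.021  0.025 -0.026] w 0.0854 tau6 0.0
```

Emit:
carry_out(commands=[[0, [0, 0, -0.035], [0, 0, 0]], [0, [0, 0, -0.06], [0, 0, 0]], [0, [0, 0, -0.065], [0, 0, 0]], [0, [0, 0, -0.065], [0, 0, 0]], [60, [0, 0, -0.065], [0, 0, 0]], [110, [0, 0, -0.065], [0, 0, 0]], [160, [0, 0, -0.065], [0, 0, 0]], [255, [0, 0, -0.065], [0, 0, 0]], [255, [0, 0, -0.065], [0, 0, 0]], [255, [0, 0, -0.065], [0, 0, 0]]])

```text
time: 13.58
tool_pos: [0.5143, -0.1334, 0.0804]
tool_rot: [-0.0, 0.725, -0.689, 0.001]
wrist_force: [-1.8, -0.2, 6.0]
width: 0.0329
gripper_force: 60.2
```

```bash
python3 -c "
from h import *
rep()"
```

```text
13.575 [ 0.5143 -0.1334  0.0804] yaw 182.93 j6 -2.002 F [-1.8 -0.2  6. ] T [-0.009  0.406  0.044] w 0.0329 tau6 -0.019
```

Emit:
carry_out(commands=[[255, [0, 0, 0], [0, 0, -5]], [255, [0, 0, 0], [0, 0, -10]], [255, [0, 0, 0], [0, 0, -15]], [255, [0, 0, 0], [0, 0, -20]], [255, [0, 0, 0], [0, 0, -25]], [255, [0, 0, 0], [0, 0, -30]], [255, [0, 0, 0], [0, 0, -35]], [255, [0, 0, 0], [0, 0, -40]], [255, [0, 0, 0], [0, 0, -45]], [255, [0, 0, 0], [0, 0, -50]]])

```text
time: 14.82
tool_pos: [0.5135, -0.1331, 0.0803]
tool_rot: [-0.0, -0.365, 0.931, 0.0]
wrist_force: [-4.1, 0.1, 7.7]
width: 0.0332
gripper_force: 60.8
```

```bash
python3 -c "
from h import *
rep()"
```

```text
14.825 [ 0.5135 -0.1331  0.0803] yaw 132.79 j6 -1.127 F [-4.1  0.1  7.7] T [0.153 0.81  0.068] w 0.0332 tau6 -0.368
```

Emit:
carry_out(commands=[[255, [0, 0, 0], [0, 0, -3]], [255, [0, 0, 0], [0, 0, -6]], [255, [0, 0, 0], [0, 0, -9]], [255, [0, 0, 0], [0, 0, -12]], [255, [0, 0, 0], [0, 0, -15]]])

```text
time: 15.45
tool_pos: [0.5134, -0.1329, 0.0804]
tool_rot: [-0.001, -0.241, 0.971, 0.0]
wrist_force: [-4.9, 1.4, 8.1]
width: 0.0329
gripper_force: 60.8
```

```bash
python3 -c "
from h import *
rep()"
```

```text
15.45 [ 0.5134 -0.1329  0.0804] yaw 117.86 j6 -0.866 F [-4.9  1.4  8.1] T [0.221 0.882 0.071] w 0.0329 tau6 -0.186
```

Emit:
carry_out(commands=[[255, [-0.001, 0, 0], [0, 0, -3]], [255, [-0.0015, 0, -0.001], [0, 0, -6]], [255, [-0.0015, 0, -0.001], [0, 0, -9]]])

```text
time: 15.82
tool_pos: [0.5132, -0.1328, 0.0803]
tool_rot: [0.001, -0.164, 0.986, 0.0]
wrist_force: [-3.0, 2.1, 8.8]
width: 0.033
gripper_force: 61.0
```

```bash
python3 -c "
from h import *
rep()"
```

```text
15.825 [ 0.5132 -0.1328  0.0803] yaw 108.88 j6 -0.71 F [-3.   2.1  8.8] T [0.457 0.623 0.06 ] w 0.033 tau6 -0.186
```

Emit:
carry_out(commands=[[255, [0, 0, 0], [0, 0, -3]], [255, [0, 0, 0], [0, 0, -6]], [255, [0, 0, 0], [0, 0, -9]]])

```text
time: 16.2
tool_pos: [0.5131, -0.1326, 0.0803]
tool_rot: [0.001, -0.086, 0.996, 0.0]
wrist_force: [-2.5, 2.6, 8.8]
width: 0.033
gripper_force: 61.0
```

```bash
python3 -c "
from h import *
rep()"
```

```text
16.2 [ 0.5131 -0.1326  0.0803] yaw 99.89 j6 -0.553 F [-2.5  2.6  8.8] T [0.485 0.586 0.071] w 0.033 tau6 -0.186
```

Emit:
carry_out(commands=[[255, [0, 0, 0], [0, 0, -3]], [255, [0, 0, 0], [0, 0, -6]], [255, [0, 0, 0], [0, 0, -8]]])

```text
time: 16.58
tool_pos: [0.5131, -0.1325, 0.0803]
tool_rot: [0.001, -0.017, 1.0, 0.0]
wrist_force: [-2.7, 2.3, 9.2]
width: 0.0327
gripper_force: 61.0
```

```bash
python3 -c "
from h import *
rep()"
```

```text
16.575 [ 0.5131 -0.1325  0.0803] yaw 91.92 j6 -0.414 F [-2.7  2.3  9.2] T [0.577 0.665 0.096] w 0.0327 tau6 -0.069
```

Emit:
carry_out(commands=[[255, [0, 0, 0], [0, 0, -3]], [255, [0, 0, 0], [0, 0, -6]]])

```text
time: 16.82
tool_pos: [0.5131, -0.1324, 0.0803]
tool_rot: [0.001, 0.036, 0.999, 0.001]
wrist_force: [-2.4, 2.6, 9.7]
width: 0.0333
gripper_force: 61.1
```

```bash
python3 -c "
from h import *
rep()"
```

```text
16.825 [ 0.5131 -0.1324  0.0803] yaw 85.9 j6 -0.309 F [-2.4  2.6  9.7] T [0.596 0.716 0.085] w 0.0333 tau6 -0.182
```

Emit:
carry_out(commands=[[255, [0, 0, 0], [0, 0, -3]], [255, [0, 0, 0], [0, 0, -6]]])

```text
time: 17.08
tool_pos: [0.5131, -0.1323, 0.0803]
tool_rot: [0.001, 0.088, 0.996, 0.001]
wrist_force: [-2.9, 3.3, 9.9]
width: 0.033
gripper_force: 61.1
```

```bash
python3 -c "
from h import *
rep()"
```

```text
17.075 [ 0.5131 -0.1323  0.0803] yaw 79.9 j6 -0.204 F [-2.9  3.3  9.9] T [0.647 0.599 0.086] w 0.033 tau6 -0.181
```

Emit:
carry_out(commands=[[255, [0, 0, 0], [0, 0, -3]], [255, [0, 0, 0], [0, 0, -6]]])

```text
time: 17.32
tool_pos: [0.5131, -0.1322, 0.0803]
tool_rot: [0.001, 0.14, 0.99, 0.001]
wrist_force: [-2.3, 2.3, 10.4]
width: 0.033
gripper_force: 61.1
```

```bash
python3 -c "
from h import *
rep()"
```

```text
17.325 [ 0.5131 -0.1322  0.0803] yaw 73.9 j6 -0.099 F [-2.3  2.3 10.4] T [0.703 0.626 0.11 ] w 0.033 tau6 -0.182
```

Emit:
carry_out(commands=[[255, [0, 0, 0], [0, 0, -3]], [255, [0, 0, 0], [0, 0, -6]]])

```text
time: 17.58
tool_pos: [0.5132, -0.1321, 0.0803]
tool_rot: [0.001, 0.192, 0.981, 0.001]
wrist_force: [-2.2, 4.0, 9.8]
width: 0.0332
gripper_force: 61.1
```

```bash
python3 -c "
from h import *
rep()"
```

```text
17.575 [ 0.5132 -0.1321  0.0803] yaw 67.91 j6 0.006 F [-2.2  4.   9.8] T [0.695 0.66  0.153] w 0.0332 tau6 -0.163
```

Emit:
carry_out(commands=[[255, [0, 0, 0], [0, 0, -3]], [255, [0, 0, 0], [0, 0, -6]]])

```text
time: 17.82
tool_pos: [0.5132, -0.132, 0.0803]
tool_rot: [0.001, 0.242, 0.97, 0.001]
wrist_force: [-2.5, 4.3, 10.5]
width: 0.0334
gripper_force: 61.1
```

```bash
python3 -c "
from h import *
rep()"
```

```text
17.825 [ 0.5132 -0.132   0.0803] yaw 61.93 j6 0.11 F [-2.5  4.3 10.5] T [0.701 0.585 0.22 ] w 0.0334 tau6 -0.061
```

Emit:
carry_out(commands=[[255, [0, 0, 0], [0, 0, -2]], [255, [0, 0, 0], [0, 0, -3]]])

```text
time: 18.08
tool_pos: [0.5132, -0.132, 0.0803]
tool_rot: [0.001, 0.267, 0.964, 0.001]
wrist_force: [-1.6, 3.9, 9.7]
width: 0.0327
gripper_force: 61.1
```

```bash
python3 -c "
from h import *
rep()"
```

```text
18.075 [ 0.5132 -0.132   0.0803] yaw 59.0 j6 0.161 F [-1.6  3.9  9.7] T [0.766 0.573 0.201] w 0.0327 tau6 0.142
```

Emit:
carry_out(commands=[[255, [0, 0, 0], [0, 0, -2]], [255, [0, 0, 0], [0, 0, -3]]])

```text
time: 18.32
tool_pos: [0.5132, -0.1319, 0.0803]
tool_rot: [0.001, 0.292, 0.956, 0.001]
wrist_force: [-2.3, 3.5, 8.9]
width: 0.0333
gripper_force: 61.1
```

```bash
python3 -c "
from h import *
rep()"
```

```text
18.325 [ 0.5132 -0.1319  0.0803] yaw 56.0 j6 0.214 F [-2.3  3.5  8.9] T [0.775 0.651 0.178] w 0.0333 tau6 0.141
```

Emit:
carry_out(commands=[[255, [0, 0, 0], [0, 0, -2]], [255, [0, 0, 0], [0, 0, -4]], [255, [0, 0, 0], [0, 0, -5]], [255, [0, 0, 0], [0, 0, -5]], [255, [0, 0, 0], [0, 0, -5]]])

```text
time: 18.95
tool_pos: [0.5133, -0.1318, 0.0803]
tool_rot: [0.001, 0.334, 0.943, 0.001]
wrist_force: [-2.7, 5.0, 9.6]
width: 0.0333
gripper_force: 61.0
```

```bash
python3 -c "
from h import *
rep()"
```

```text
18.95 [ 0.5133 -0.1318  0.0803] yaw 51.02 j6 0.301 F [-2.7  5.   9.6] T [0.793 0.573 0.105] w 0.0333 tau6 0.098
```

Emit:
carry_out(commands=[[150, [0, 0, 0], [0, 0, 0]], [120, [0, 0, 0], [0, 0, 0]], [60, [0, 0, 0], [0, 0, 0]], [0, [0, 0, 0], [0, 0, 0]], [0, [0, 0, 0], [0, 0, 0]], [0, [0, 0, 0.03], [0, 0, 0]], [0, [0, 0, 0.08], [0, 0, 0]], [0, [-0.02, 0.02, 0.13], [0, 0, 0]], [0, [-0.05, 0.04, 0.16], [0, 0, 0]], [0, [-0.05, 0.04, 0.16], [0, 0, 0]]])

```text
time: 20.2
tool_pos: [0.4632, -0.0928, 0.2424]
tool_rot: [0.004, 0.334, 0.943, 0.0]
wrist_force: [0.4, -0.1, -0.5]
width: 0.0858
gripper_force: 0.0
```

Emit:
carry_out(commands=[[0, [0, 0, 0], [0, 0, 0]], [0, [0, 0, 0], [0, 0, 0]], [0, [0, 0, 0], [0, 0, 0]]])

```text
time: 20.58
tool_pos: [0.4623, -0.0933, 0.2366]
tool_rot: [-0.002, 0.335, 0.942, -0.0]
wrist_force: [0.6, 0.0, 0.3]
width: 0.085
gripper_force: 0.0
```

```bash
python3 - <<'E'
from h import *
rep(); p=cam("wrist"); np.save("w5.npy",p,allow_pickle=True)
uv=proj(p,[[.565,-.115,.05]])[0].astype(int); print(uv)
a=cv2.resize(p["color"][uv[1]-85:uv[1]+85,uv[0]-85:uv[0]+85],None,fx=3.5,fy=3.5,interpolation=cv2.INTER_CUBIC); cv2.imwrite("pics/w5.png",a[:,:,::-1]); print(a.shape,uv-85)
E
```

```text
20.575 [ 0.4623 -0.0933  0.2366] yaw 50.91 j6 0.341 F [0.6 0.  0.3] T [ 0.01  -0.008  0.023] w 0.085 tau6 -0.0
[323 272]
(595, 595, 3) [238 187]
```

View pics/w5.png

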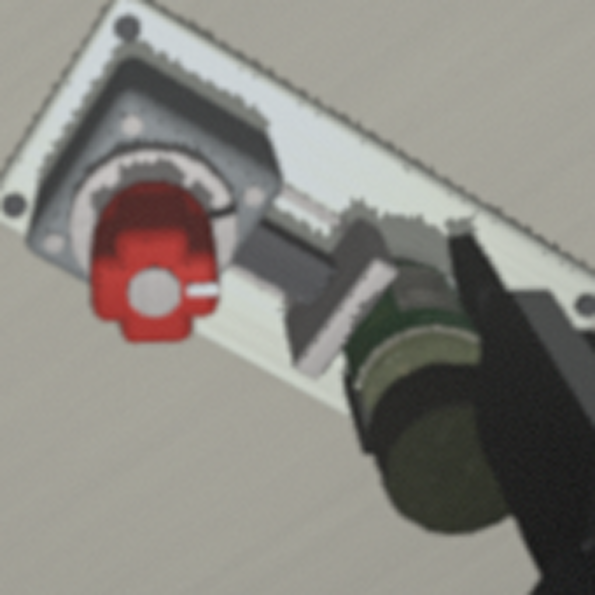

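The picture shows the jaw on the jar and the jar upright. The cap is at (155,292), the white mark runs from (187,291) to (217,290) and the collar mark from (215,213) to (236,208). I'll compute the slip from these.

```bash
python3 - <<'E'
from h import *
p=np.load("w5.npy",allow_pickle=True).item()
f=lambda uv,z: cast(p,[np.array(uv)/3.5+[238-.35,187-.35]],z)[0,:2]*1000
an=lambda d: np.degrees(np.arctan2(d[1],d[0]))
k=f((155,292),.098); print("axis",k)
print("knob mark",an(f((217,290),.098)-k),an(f((202,290.5),.098)-k))
for kk in (k,np.array([514.9,-133])): print("collar mark",[an(f(u,.06)-kk).round(1) for u in ((215,213),(236,208),(226,210.5))],[np.linalg.norm(f(u,.06)-kk).round(1) for u in ((215,213),(236,208))])
def crop(c,f): return c
g=p["color"]; u0=np.array([215,213])/3.5+[238,187]; print(g[int(u0[1])-4:int(u0[1])+4,int(u0[0])-3:int(u0[0])+10].max(2))
E
```

```text
axis [ 515.00790561 -132.56635687]
knob mark 52.9456715990654 52.93497455808172
collar mark [np.float64(68.3), np.float64(67.6), np.float64(67.7)] [np.float64(18.4), np.float64(24.6)]
collar mark [np.float64(68.5), np.float64(67.7), np.float64(67.9)] [np.float64(18.8), np.float64(25.1)]
[[108 111 135 174 191 194 184 152 117 120 127 140 165]
 [107 115 146 177 190 188 177 145 108 108 126 140 161]
 [101 112 138 166 176 166 145 110  88  97 125 138 151]
 [ 97  99 107 128 132 120  96  77  68  97 125 137 140]
 [ 89  83  75  76  76  71  68  71  84 102 126 138 137]
 [ 83  74  68  69  74  88 101 116 130 128 131 135 135]
 [ 78  79  91 111 126 142 154 162 166 147 135 136 135]
 [ 79  86 113 145 164 176 180 180 175 151 136 133 133]]
```

The slip measures about 15°, inside the 5–25° window. The jar is clamped and the gripper is clear, so I'm handing the job in.

```bash
python3 -c "
from cell import robot
print(robot.finish_job())"
```

```text
the job is handed in; nothing more can be done
None
```

I clamped the green jar upright in the V, with the knob slipped about 15° on its collar (measured from the marks); the gripper is clear, and I handed the job in at about 21 s, but the hand-in returned no verdict.

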